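# Load spacer rings into a centrifuge bucket

## Task

The centrifuge bucket needs spacers for short tubes: drop the two small flat rings into the open metal bucket so that they lie flat on top of each other at its bottom. The wider ring belongs to another bucket: leave it where it lies.

Things in the scene. Friction and masses are not known exactly. Their poses are not given: they have to be found in the camera images.
- bucket_mouth (a point): centre of the open mouth of the upright, fixed round aluminium centrifuge bucket, at rim height, 78 mm above the bench; z up. Inner diameter 82 mm at the rim (outer 90), narrowing over 24 mm to a straight 62 mm bore (outer 70); flat floor 60 mm below the rim. It stands in a grey round foot 112 mm wide, 16 mm high; two short side pins reach no farther out than the rim
- ring_a_mid (a point): a flat round grey plastic spacer ring (one of two alike), outer diameter 50 mm, hole 20 mm, 14 mm thick, about 32 g (it varies); it starts lying flat on the bench. Origin at its centre, half-way up (7 mm above the bench at the start); z is the ring's axis. Slippery against the bucket and the other rings; fits the bucket with 6 mm to spare all round
- ring_b_mid (a point): a flat round grey plastic spacer ring (one of two alike), outer diameter 50 mm, hole 20 mm, 14 mm thick, about 32 g (it varies); it starts lying flat on the bench. Origin at its centre, half-way up (7 mm above the bench at the start); z is the ring's axis. Slippery against the bucket and the other rings; fits the bucket with 6 mm to spare all round
- ring_wide_mid (a point): the wider grey ring that must stay: outer diameter 74 mm, hole 40 mm, 14 mm thick, lying flat on the bench; too wide for the bucket's bore. Origin at its centre, half-way up. Any of the three rings may lie at any of three places, at least 95 mm apart centre to centre
Mind the look-alikes: they are no part of the job. Leave any green or red look-alike of the part that bears ring_b_mid alone.

How it is judged:
At the end, for the whole second after the job is handed in: Both small rings lie at rest in the bucket's bore as one column: each centre within 10 mm of the bucket's axis and more than 34 mm below its rim, lying flat within 0.2 rad (11 degrees) (horizontal distance between each of ring_a_mid, ring_b_mid and bucket_mouth below 0.01 m and z of each of ring_a_mid, ring_b_mid in the frame of bucket_mouth below -0.034 m and angle between the z axis of each of ring_a_mid, ring_b_mid and the z axis of bucket_mouth, either way round below 0.2 rad and linear speed of each of ring_a, ring_b below 0.02 m/s); the robot touches nothing.
It fails at once if the wider ring is moved more than 30 mm from where it lay (distance of ring_wide_mid from where it was at the start of the episode above 0.03 m).
It also fails if it takes over 58 s, if anything falls off the work surface, if the arm or the gripper's body presses on something with over 40 N, if the wrist force passes 120 N, or if a joint passes its speed limit or range.

## Robot

A 6-joint arm with a two-finger parallel gripper is mounted at the origin on the work surface. World frame = base frame: x ahead of the robot, y to its left, z up, the work surface at z = 0. Lengths are in m, angles in rad, forces in N, time in s.
With the tool pointing down it reaches from about 0.35 to 0.775 m from the base axis. Payload 7.3 kg.
Tool frame: the origin (TCP) lies between the finger pads; the fingertips stand 17 mm ahead of it and the grasp point (between the pads) lies 2 mm behind it; z points along the fingers, y is the line along which they close (so a half turn about z gives the same grasp; the last joint's range is limited). The gripper opens to 92 mm and grips with 3 to 60 N. Pads are 19 mm wide; open, the fingers measure 130 mm over their backs; the gripper's body (75 mm by 190 mm) begins 47 mm behind the grasp point.
Start: joints at [1.125, 0.342, 1.524, -0, 1.275, -0.146], TCP at [0.155, 0.502, 0.244] pointing down, gripper open.
Joint ranges: [-2.53, 2.53], [-0.77, 2.02], [0.04, 2.7], [-1, 4.14], [0.28, 2.66], [-3.11, 3.11]. Speed limits (rad/s): [2.57, 2.57, 3.14, 3.14, 3.14, 3.14].

## Interface

Orientations are given as [roll, pitch, yaw] about the fixed x, y, z axes, in that order (R = Rz(yaw) Ry(pitch) Rx(roll)).
In Python, from cell import robot, optics gives the robot as it stands.
- The arm moves only by the tool play_rows, never from a script. Its argument "rows" is a list of rows, each a list of 7 numbers: the shift along the tool's x, y, z in cm, then the turn, a rotation vector about the tool's x, y, z in rad, then the opening, from 0 (shut) to 1 (fully open). In form: [[tx, ty, tz, wx, wy, wz, grip], ...]. A call has 1 to 20 rows; each row is the pose to reach, as a shift and turn from the pose commanded when the call began, along the tool's axes at that moment; what a row does not reach only later rows make up. A row lasts 1/10 s, in which the tool goes at most 50 mm and 8.59 degrees, less where a joint would pass 70% of its speed; a pose out of reach is approached as far as the arm can. A call with a gripper value outside its range is refused whole. The fingers move at their own pace and stop on an object; "squeeze" is the grip in N (left out, the last holds). Time passes only in rows, so rows that repeat a pose let the fingers close. It gives the time, the measured TCP pose, the force, the opening and the grip force at its end, in the units of the state.
- robot.observe(): the state, without advancing time (a new reading comes with each control period).
- optics.read_camera(name): name is "scene" or "top" or "wrist"; returns (picture, depth): 384x512x3 uint8, red, green, blue; 384x512 float32, m along the optical axis (not along the pixel's ray), 0 where there is no reading.
- optics.camera_model(name): a dict with "fx", "fy", "cx", "cy" (pixels), "origin" and "rotation" of the camera in the world; the wrist camera has in their place "tool_from_camera" (4x4, takes a point from camera to tool coordinates, whose origin is the TCP and whose axes are the flange's). Camera axes: x right, y up, looking along -z (the intrinsics and any distortion apply to the point x, -y, -z); pixel columns grow to the right and rows downward; lengths in m; the calibration is good to about 2 mm. A picture is of the moment at which its call begins: read the wrist's pose just before it. camera_model takes no time and is no camera call.
- robot.hand_in(): hands the job in; it is judged then, once.
The state is a dict: "time": time; "qpos": joint angles; "qvel": joint speeds; "joint_efforts": joint torques, N m; "tool_pos": TCP position; "tool_rot": TCP orientation; "contact_force": force on the tool from outside, world axes, zero at the start; "torque": the same for the moment, N m; "opening": finger opening in m; "grip_force": force on a finger pad.
Only numpy, scipy, OpenCV 4.12 (cv2) and the standard library are available. Lean on these libraries where they do the work, as an engineer would, in place of code of your own. Each camera call takes 0.05 s, during which the arm holds its last target. There are 200 camera calls.

## Working session

There is one attempt and no reset: what is moved stays moved. The work goes in short steps, Python scripts to look and compute and a tool call to move; the robot and the scene stay as the last step left them, time stands still between calls to the robot, and variables do not carry over. Pictures are saved under pics/ and viewed, at most 10 in all, crops included, and the job is handed in when it is done.

Besides the shell and the picture viewer there is one more tool, called after "Request:" by a JSON object that holds its "fn" and its "kwargs". play_rows: Moves the arm, as the interface text tells. Its arguments: {"type":"object","properties":{"rows":{"type":"array"},"squeeze":{"type":"number"}},"required":["rows"]}

```bash
mkdir -p pics; ls
python3 - <<'E'
from cell import robot, optics
import cv2,numpy as np
s=robot.observe();print(s['time'],s['tool_pos'],s['tool_rot'],s['opening'])
ims=[]
for n in("top","scene"):
    im,d=optics.read_camera(n);m=optics.camera_model(n);print(n,m)
    np.savez('pics/'+n,im=im,d=d);ims.append(im[:,:,::-1])
cv2.imwrite('pics/t1.png',ims[0]);cv2.imwrite('pics/s1.png',ims[1])
E
```

```text
pics
0.0 [0.15487562 0.50124479 0.24305659] [-3.14009945e+00 -2.17255801e-04  2.84176758e+00] 0.09191869964078186
top {'fx': 452.57148535982327, 'fy': 452.57148535982327, 'cx': 264.6552547021086, 'cy': 191.509647231509, 'origin': array([0.34739989, 0.07204447, 1.03238486]), 'rotation': array([ 0.17635089, -0.00198404, -1.54445374])}
scene {'fx': 381.36142258729956, 'fy': 381.36142258729956, 'cx': 254.6024023435439, 'cy': 196.055760367654, 'origin': array([ 1.14033546, -0.35261483,  0.62585346]), 'rotation': array([ 0.94858689, -0.02188255,  0.9353031 ])}
```

View pics/t1.png

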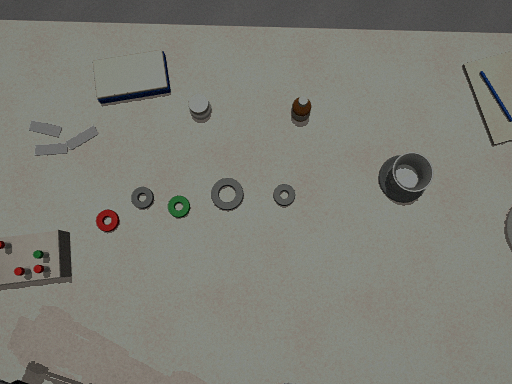

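View pics/s1.png

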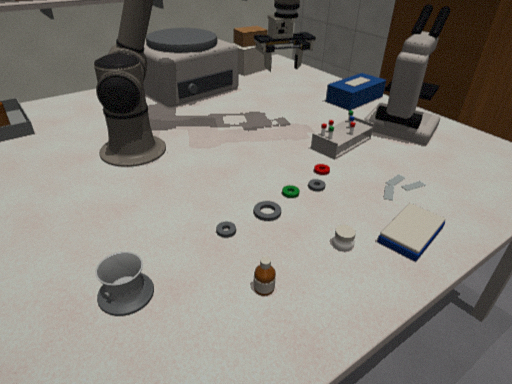

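The top view shows the small rings at about (143,198) and (284,195), the wide ring at (227,194) and the bucket mouth at about (411,173). The green ring (179,206) and the red one (107,220) are to be left alone. In the scene view, the small rings are at (317,184) and (226,229), the wide ring at (267,210) and the bucket mouth at about (120,267).

```bash
cat > h.py <<'E'
import numpy as np,cv2
from scipy.spatial.transform import Rotation as R
from cell import robot, optics
def rays(m,px,T=None):
    px=np.atleast_2d(px).astype(float)
    c=np.c_[(px[:,0]-m['cx'])/m['fx'],-(px[:,1]-m['cy'])/m['fy'],-np.ones(len(px))]
    if T is None: Rm,o=R.from_euler('xyz',m['rotation']).as_matrix(),np.array(m['origin'])
    else: Rm,o=T[:3,:3],T[:3,3]
    return o,c@Rm.T
def plane(o,d,z): return o+d*((z-o[2])/d[:,2])[:,None]
def points(m,dep,T=None):
    v,u=np.mgrid[:384,:512]; o,d=rays(m,np.c_[u.ravel(),v.ravel()],T)
    P=o+d*dep.ravel()[:,None]; P[dep.ravel()==0]=np.nan
    return P.reshape(384,512,3)
def meet(o1,d1,o2,d2):
    A=np.c_[d1,-d2]; t=np.linalg.lstsq(A,o2-o1,rcond=None)[0]
    p,q=o1+t[0]*d1,o2+t[1]*d2; return (p+q)/2,np.linalg.norm(p-q)
def ring(im,c,r=26):
    "outer ellipse of the dark blob round pixel c"
    x0,y0=int(c[0]-r),int(c[1]-r); w=im[y0:y0+2*r,x0:x0+2*r].astype(float)
    bg=np.median(w.reshape(-1,3),0); m=(np.linalg.norm(w-bg,axis=2)>45).astype(np.uint8)
    cs,_=cv2.findContours(m,cv2.RETR_EXTERNAL,cv2.CHAIN_APPROX_NONE)
    k=min((k for k in cs if len(k)>20),key=lambda k:np.hypot(*(k.mean((0,1))-r)))
    (x,y),ax,_=cv2.fitEllipse(k); return np.array([x+x0,y+y0]),ax
E
python3 - <<'E'
from h import *
M={n:optics.camera_model(n) for n in('top','scene')};D={n:np.load(f'pics/{n}.npz') for n in M}
for nm,a,b,r,rs in(('s1',(143,198),(317,184),17,13),('s2',(284,195),(226,229),20,18),('wide',(227,194),(267,210),24,22)):
    ct,at=ring(D['top']['im'],a,r);cs,as_=ring(D['scene']['im'],b,rs)
    o1,d1=rays(M['top'],ct);o2,d2=rays(M['scene'],cs);p,e=meet(o1,d1[0],o2,d2[0])
    print(nm,ct.round(1),np.round(at,1),cs.round(1),np.round(as_,1),'tri',p.round(4),round(e,4),'top@12mm',plane(o1,d1,.012).round(4),'sc@7',plane(o2,d2,.007).round(4))
for n in M:
    P=points(M[n],D[n]['d']); z=P[...,2]
    print(n,'bench',np.nanmedian(z[150:300,200:350]))
    for lo,hi in((.007,.03),(.073,.086)):
        m=((z>lo)&(z<hi)&(np.hypot(P[...,0],P[...,1])>.3)).astype(np.uint8)
        N,l,s,c=cv2.connectedComponentsWithStats(m)
        for i in range(1,N):
            if 40<s[i,4]<2500:
                Q=P[l==i];(cc,rr)=cv2.minEnclosingCircle(Q[:,:2].astype(np.float32));print(lo,c[i].round(),s[i,4],np.median(Q,0).round(4),'circ',np.round(cc,4),round(rr,4))
E
```

```text
s1 [142.2 197.9] [22.  22.8] [316.2 185.1] [12.4 18. ] tri [0.5081 0.356  0.0029] 0.0006 top@12mm [[0.5069 0.3538 0.012 ]] sc@7 [[0.5121 0.3511 0.007 ]]
s2 [283.8 195.2] [21.4 22.8] [225.7 229.5] [16.7 20.5] tri [0.5233 0.0302 0.0028] 0.0007 top@12mm [[0.5219 0.0309 0.012 ]] sc@7 [[0.5273 0.0273 0.007 ]]
wide [227.  194.1] [32.2 32.9] [266.9 210.9] [20.5 28.4] tri [0.5223 0.1613 0.0024] 0.0008 top@12mm [[0.5209 0.1608 0.012 ]] sc@7 [[0.5267 0.1572 0.007 ]]
top bench -8.527180915596233e-06
0.007 [140.  90.] 453 [0.7558 0.3713 0.0205] circ [0.7988 0.4   ] 0.0965
0.007 [202. 113.] 112 [0.7076 0.2254 0.0168] circ [0.724  0.2332] 0.0255
0.007 [298. 117.] 56 [0.7048 0.0016 0.0199] circ [ 0.7202 -0.0031] 0.022
0.007 [395. 184.] 683 [ 0.5429 -0.216   0.0127] circ [ 0.5696 -0.2435] 0.0562
0.007 [407. 175.] 473 [ 0.5755 -0.2511  0.0182] circ [ 0.5737 -0.2485] 0.0306
0.007 [227. 193.] 584 [0.5222 0.1619 0.0136] circ [0.5229 0.1619] 0.0372
0.007 [284. 194.] 314 [0.5235 0.0306 0.0138] circ [0.5236 0.0311] 0.0251
0.007 [142. 197.] 326 [0.5087 0.3553 0.0135] circ [0.5095 0.3553] 0.026
0.007 [178. 2
[... 2178 characters left out ...]
181  1.4013] 0.5678
0.073 [348.  10.] 163 [-1.0857  2.23    0.08  ] circ [-1.1645  2.237 ] 0.4773
0.073 [59. 22.] 280 [-1.7108  0.2108  0.0793] circ [-1.721   0.2467] 0.37
0.073 [250.  57.] 71 [-0.4361  0.7897  0.0793] circ [-0.4445  0.8122] 0.0712
0.073 [190.  83.] 292 [-0.253   0.351   0.0796] circ [-0.3502  0.4212] 0.2036
0.073 [356.  83.] 604 [0.1093 0.965  0.0765] circ [0.1028 0.9762] 0.1394
0.073 [465.  82.] 248 [0.4012 1.3035 0.0793] circ [0.3277 1.4851] 0.2168
0.073 [398. 119.] 168 [0.4532 0.7942 0.0798] circ [0.4349 0.8128] 0.077
0.073 [118. 267.] 281 [ 0.5638 -0.2449  0.0756] circ [ 0.572  -0.2457] 0.0453
0.073 [265. 262.] 101 [ 0.7284 -0.0084  0.0822] circ [ 0.7257 -0.007 ] 0.0114
```

Request:
{"fn": "play_rows", "kwargs": {"rows": [[-20, -2, 7, 0, 0, 0.6, 0.8], [-20, -2, 7, 0, 0, 0.6, 0.8], [-20, -2, 7, 0, 0, 0.6, 0.8], [-20, -2, 7, 0, 0, 0.6, 0.8], [-38.1, -3.5, 14.3, 0, 0, 1.27, 0.8], [-38.1, -3.5, 14.3, 0, 0, 1.27, 0.8], [-38.1, -3.5, 14.3, 0, 0, 1.27, 0.8], [-38.1, -3.5, 14.3, 0, 0, 1.27, 0.8], [-38.1, -3.5, 14.3, 0, 0, 1.27, 0.8], [-38.1, -3.5, 14.3, 0, 0, 1.27, 0.8], [-38.1, -3.5, 14.3, 0, 0, 1.27, 0.8], [-38.1, -3.5, 14.3, 0, 0, 1.27, 0.8]], "squeeze": 20}}

```text
time: 1.3
tool_pos: [0.5077, 0.3564, 0.1013]
tool_rot: [3.141, -0.0, 1.575]
contact_force: [0.3, 0.4, 0.6]
opening: 0.0732
grip_force: 0.0
```

```bash
cat >> h.py <<'E'
def wrist(name):
    s=robot.observe();m=optics.camera_model('wrist');im,d=optics.read_camera('wrist')
    T=np.eye(4);T[:3,:3]=R.from_euler('xyz',s['tool_rot']).as_matrix();T[:3,3]=s['tool_pos']
    cv2.imwrite('pics/'+name,im[:,:,::-1]); return s,im,points(m,d,T@np.array(m['tool_from_camera']))
E
python3 - <<'E'
from h import *
s,im,P=wrist('w1.png');print(s['time'],s['tool_pos'],s['tool_rot'],s['qpos'],s['opening'],s['contact_force'])
z=P[...,2];m=((z>.007)&(z<.03)).astype(np.uint8);N,l,st,c=cv2.connectedComponentsWithStats(m)
for i in range(1,N):
    if st[i,4]>500: Q=P[l==i];cc,r=cv2.minEnclosingCircle(Q[:,:2].astype(np.float32));print(c[i].round(),st[i,4],np.median(Q,0).round(4),np.round(cc,4),round(r,4))
E
```

```text
1.3 [0.50774974 0.3564434  0.10126983] [ 3.14141170e+00 -3.46228341e-04  1.57473882e+00] [4.88497145e-01 6.48215572e-01 1.42668960e+00 2.53675222e-04
 1.06636609e+00 4.84432112e-01] 0.0731868818772817 [0.26333289 0.39794725 0.57008807]
[45.  5.] 1027 [0.3516 0.5047 0.0161] [0.3638 0.5069] 0.0375
[189. 111.] 2510 [0.455  0.4309 0.014 ] [0.4546 0.4296] 0.0251
[254. 198.] 1975 [0.5095 0.3561 0.014 ] [0.5096 0.3548] 0.025
[235. 281.] 944 [0.4914 0.2706 0.014 ] [0.4915 0.2705] 0.0249
```

View pics/w1.png

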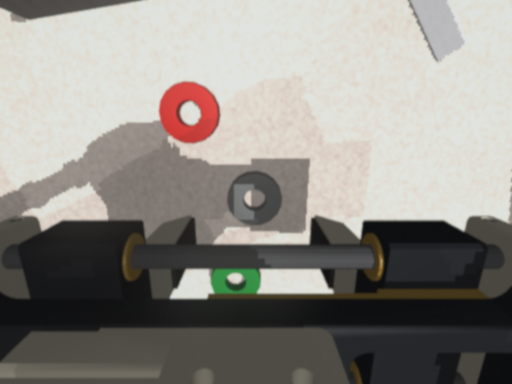

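The wrist view shows the small grey ring at (254,198), between the fingers at about x 165–340. The green ring (235,281) and red ring (189,112) are clear of the fingers' path. The ring measures (0.5096, 0.355) with its top at 14 mm, so I'm going down to grasp it.

Request:
{"fn": "play_rows", "kwargs": {"rows": [[-0.15, 0.2, 4, 0, 0, 0, 0.8], [-0.15, 0.2, 6.5, 0, 0, 0, 0.8], [-0.15, 0.2, 7.5, 0, 0, 0, 0.8], [-0.15, 0.2, 7.9, 0, 0, 0, 0.8], [-0.15, 0.2, 7.9, 0, 0, 0, 0.8], [-0.15, 0.2, 7.9, 0, 0, 0, 0.4], [-0.15, 0.2, 7.9, 0, 0, 0, 0.4], [-0.15, 0.2, 7.9, 0, 0, 0, 0.4], [-0.15, 0.2, 7.9, 0, 0, 0, 0.4], [-0.15, 0.2, 7.9, 0, 0, 0, 0.4], [-0.15, 0.2, 7.9, 0, 0, 0, 0.4]], "squeeze": 20}}

```text
time: 2.45
tool_pos: [0.5111, 0.3544, 0.0225]
tool_rot: [3.141, -0.001, 1.572]
contact_force: [-1.0, -0.1, 5.9]
opening: 0.0497
grip_force: 20.0
```

Request:
{"fn": "play_rows", "kwargs": {"rows": [[0, 0, -4, 0, 0, 0, 0.4], [0, 0, -8, 0, 0, 0, 0.4], [-2, 0, -12.7, 0, 0, 0, 0.4], [-6, 0, -12.7, 0, 0, 0, 0.4], [-10, 1, -12.7, 0, 0, 0, 0.4], [-14, 1, -12.7, 0, 0, 0, 0.4], [-18, 2, -12.7, 0, 0, 0, 0.4], [-22, 2, -12.7, 0, 0, 0, 0.4], [-26, 3, -12.7, 0, 0, 0, 0.4], [-30, 3, -12.7, 0, 0, 0, 0.4], [-34, 4, -12.7, 0, 0, 0, 0.4], [-38, 4, -12.7, 0, 0, 0, 0.4], [-42, 5, -12.7, 0, 0, 0, 0.4], [-46, 5, -12.7, 0, 0, 0, 0.4], [-50, 6, -12.7, 0, 0, 0, 0.4], [-54, 6, -12.7, 0, 0, 0, 0.4], [-57, 6, -12.7, 0, 0, 0, 0.4], [-59.9, 6, -12.7, 0, 0, 0, 0.4], [-59.9, 6, -12.7, 0, 0, 0, 0.4], [-59.9, 6, -12.7, 0, 0, 0, 0.4]]}}

```text
time: 4.45
tool_pos: [0.5709, -0.245, 0.1481]
tool_rot: [-3.141, -0.001, 1.57]
contact_force: [0.4, 0.6, -0.4]
opening: 0.0492
grip_force: 20.0
```

Run:
```python
from h import *
s,im,P=wrist('w2.png');print(s['time'],s['tool_pos'],s['tool_rot'],s['opening'],s['grip_force'],s['contact_force'])
z=P[...,2]
for lo,hi in((.072,.084),(.125,.15)):
  m=((z>lo)&(z<hi)).astype(np.uint8);N,l,st,c=cv2.connectedComponentsWithStats(m)
  for i in range(1,N):
    if st[i,4]>200: Q=P[l==i];cc,r=cv2.minEnclosingCircle(Q[:,:2].astype(np.float32));print(lo,c[i].round(),st[i,4],np.median(Q,0).round(4),np.round(cc,4),round(r,4))
```

```text
4.45 [ 0.5708678  -0.24495098  0.14810903] [-3.14072300e+00 -9.98636033e-04  1.57037903e+00] 0.04922632336922636 19.99983230838552 [ 0.40181562  0.59468515 -0.39341077]
0.072 [253. 179.] 1312 [ 0.5715 -0.2218  0.0775] [ 0.5717 -0.2449] 0.0446
0.125 [253. 220.] 3631 [ 0.5715 -0.2341  0.1396] [ 0.571  -0.2342] 0.0412
```

View pics/w2.png

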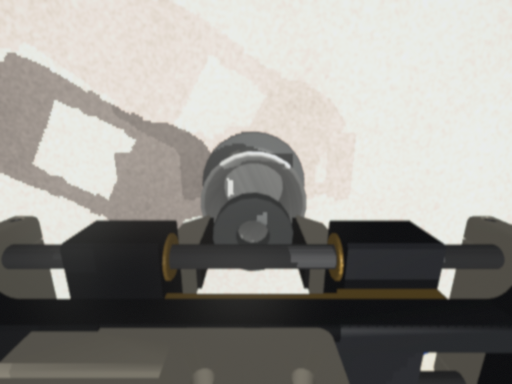

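The ring is held level at (253,232), in front of the bucket mouth at (253,185). The bucket axis measures (0.5715, -0.245), so the ring is nearly centred. I'll lower the tips to 3–4 mm above the rim and release.

Request:
{"fn": "play_rows", "kwargs": {"rows": [[0, 0.05, 3, 0, 0, 0, 0.4], [0, 0.05, 4.6, 0, 0, 0, 0.4], [0, 0.05, 4.8, 0, 0, 0, 0.4], [0, 0.05, 4.8, 0, 0, 0, 0.4], [0, 0.05, 4.8, 0, 0, 0, 0.4], [0, 0.05, 4.8, 0, 0, 0, 0.4], [0, 0.05, 4.8, 0, 0, 0, 0.9], [0, 0.05, 4.8, 0, 0, 0, 0.9], [0, 0.05, 4.8, 0, 0, 0, 0.9], [0, 0.05, 4.8, 0, 0, 0, 0.9], [0, 0.05, 4.8, 0, 0, 0, 0.9], [0, 0.05, 4.8, 0, 0, 0, 0.9], [0, 0.05, 0, 0, 0, 0, 0.9], [0, 0.05, -5, 0, 0, 0, 0.9], [-4, 0.05, -8, 0, 0, 0, 0.9], [-4, 0.05, -8, 0, 0, 0, 0.9], [-4, 0.05, -8, 0, 0, 0, 0.9]]}}

```text
time: 6.2
tool_pos: [0.5716, -0.2854, 0.2288]
tool_rot: [3.141, 0.0, 1.57]
contact_force: [0.1, 0.1, -1.1]
opening: 0.0826
grip_force: 0.0
```

```bash
cat >> h.py <<'E'
def inside(P,c):
    r=np.hypot(P[...,0]-c[0],P[...,1]-c[1]);z=P[...,2]; m=(r<.029)&(z>.012)&(z<.065)
    Q=P[m]; A=np.c_[Q[:,0]-c[0],Q[:,1]-c[1],np.ones(len(Q))]
    print('n',len(Q),'z pct',np.percentile(Q[:,2],[2,10,25,50,75,90,98]).round(4))
E
python3 - <<'E'
from h import *
s,im,P=wrist('w3.png');print(s['time'],s['tool_pos'],s['opening'],s['contact_force'])
inside(P,(.5715,-.245))
cv2.imwrite('pics/w3c.png',cv2.resize(im[40:300,130:390,::-1],None,fx=2,fy=2))
E
```

```text
6.2 [ 0.57162872 -0.28540068  0.2288119 ] 0.08260122277984074 [ 0.10813713  0.14707831 -1.12200304]
n 1570 z pct [0.017  0.0177 0.0186 0.0314 0.0322 0.0328 0.0334]
```

View pics/w3c.png

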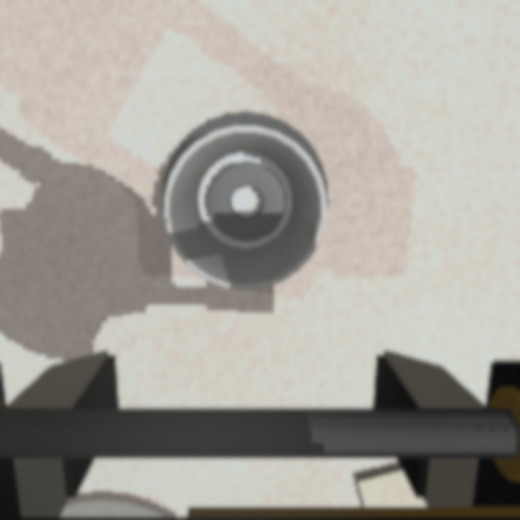

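The first ring (crop centre at about (245,200)) lies flat on the bucket floor, with its top at about 32 mm. Next is ring 2.

Request:
{"fn": "play_rows", "kwargs": {"rows": [[4, 0, 0, 0, 0, 0, 0.8], [8, -1, 0, 0, 0, 0, 0.8], [12, -2, 0, 0, 0, 0, 0.8], [16, -3, 0, 0, 0, 0, 0.8], [20, -4, 2, 0, 0, 0, 0.8], [24, -4.8, 4, 0, 0, 0, 0.8], [28, -4.8, 8, 0, 0, 0, 0.8], [31.6, -4.8, 11.5, 0, 0, 0, 0.8], [31.6, -4.8, 12.8, 0, 0, 0, 0.8], [31.6, -4.8, 12.8, 0, 0, 0, 0.8], [31.6, -4.8, 12.8, 0, 0, 0, 0.8]]}}

```text
time: 7.35
tool_pos: [0.5229, 0.0315, 0.1002]
tool_rot: [-3.14, -0.0, 1.573]
contact_force: [0.0, 0.0, 1.4]
opening: 0.0734
grip_force: 0.0
```

Run:
```python
from h import *
s,im,P=wrist('w4.png');print(s['time'],s['tool_pos'],s['tool_rot'],s['opening'])
z=P[...,2];m=((z>.007)&(z<.03)).astype(np.uint8);N,l,st,c=cv2.connectedComponentsWithStats(m)
for i in range(1,N):
    if st[i,4]>500: Q=P[l==i];cc,r=cv2.minEnclosingCircle(Q[:,:2].astype(np.float32));print(c[i].round(),st[i,4],np.median(Q,0).round(4),np.round(cc,4),round(r,4))
```

```text
7.35 [0.52288637 0.03151553 0.10021598] [-3.13963633e+00 -1.67418251e-04  1.57271057e+00] 0.07340257400763292
[253.  42.] 4980 [0.5232 0.1573 0.0141] [0.5235 0.1603] 0.037
[255. 198.] 1998 [0.5252 0.0312 0.014 ] [0.5253 0.0299] 0.0251
```

Request:
{"fn": "play_rows", "kwargs": {"rows": [[-0.15, 0.2, 4, 0, 0, 0, 0.8], [-0.15, 0.2, 6.5, 0, 0, 0, 0.8], [-0.15, 0.2, 7.4, 0, 0, 0, 0.8], [-0.15, 0.2, 7.8, 0, 0, 0, 0.8], [-0.15, 0.2, 7.8, 0, 0, 0, 0.8], [-0.15, 0.2, 7.8, 0, 0, 0, 0.4], [-0.15, 0.2, 7.8, 0, 0, 0, 0.4], [-0.15, 0.2, 7.8, 0, 0, 0, 0.4], [-0.15, 0.2, 7.8, 0, 0, 0, 0.4], [-0.15, 0.2, 7.8, 0, 0, 0, 0.4], [-0.15, 0.2, 7.8, 0, 0, 0, 0.4]], "squeeze": 20}}

```text
time: 8.5
tool_pos: [0.5259, 0.0297, 0.0233]
tool_rot: [3.141, -0.0, 1.572]
contact_force: [-0.9, 0.3, 6.0]
opening: 0.0494
grip_force: 20.0
```

Request:
{"fn": "play_rows", "kwargs": {"rows": [[0, 0, -4, 0, 0, 0, 0.4], [0, 0, -8, 0, 0, 0, 0.4], [-2, 0, -12.7, 0, 0, 0, 0.4], [-6, 1, -12.7, 0, 0, 0, 0.4], [-10, 2, -12.7, 0, 0, 0, 0.4], [-14, 3, -12.7, 0, 0, 0, 0.4], [-18, 4, -12.7, 0, 0, 0, 0.4], [-22, 4.55, -12.7, 0, 0, 0, 0.4], [-25, 4.55, -12.7, 0, 0, 0, 0.4], [-27.5, 4.55, -12.7, 0, 0, 0, 0.4], [-27.5, 4.55, -12.7, 0, 0, 0, 0.4], [-27.5, 4.55, -12.7, 0, 0, 0, 0.4], [-27.5, 4.55, -12.7, 0, 0, 0, 0.4]]}}

```text
time: 9.8
tool_pos: [0.5712, -0.2441, 0.1495]
tool_rot: [-3.141, -0.001, 1.573]
contact_force: [0.5, -0.4, -0.0]
opening: 0.0494
grip_force: 20.0
```

Run:
```python
from h import *
s,im,P=wrist('w5.png');print(s['time'],s['tool_pos'],s['tool_rot'],s['opening'],s['grip_force'])
z=P[...,2]
for lo,hi in((.072,.084),(.125,.15)):
  m=((z>lo)&(z<hi)).astype(np.uint8);N,l,st,c=cv2.connectedComponentsWithStats(m)
  for i in range(1,N):
    if st[i,4]>200: Q=P[l==i];cc,r=cv2.minEnclosingCircle(Q[:,:2].astype(np.float32));print(lo,c[i].round(),st[i,4],np.median(Q,0).round(4),np.round(cc,4),round(r,4))
```

```text
9.8 [ 0.57120295 -0.24413513  0.14947192] [-3.14099532e+00 -8.25563394e-04  1.57262620e+00] 0.04938413495698549 20.000029471702874
0.072 [253. 179.] 1292 [ 0.5726 -0.2213  0.0774] [ 0.5718 -0.2441] 0.0446
0.125 [252. 220.] 3535 [ 0.5717 -0.2334  0.1401] [ 0.5713 -0.2335] 0.0412
```

Request:
{"fn": "play_rows", "kwargs": {"rows": [[0, 0.05, 3, 0, 0, 0, 0.4], [0, 0.05, 4.6, 0, 0, 0, 0.4], [0, 0.05, 4.9, 0, 0, 0, 0.4], [0, 0.05, 4.9, 0, 0, 0, 0.4], [0, 0.05, 4.9, 0, 0, 0, 0.4], [0, 0.05, 4.9, 0, 0, 0, 0.4], [0, 0.05, 4.9, 0, 0, 0, 0.9], [0, 0.05, 4.9, 0, 0, 0, 0.9], [0, 0.05, 4.9, 0, 0, 0, 0.9], [0, 0.05, 4.9, 0, 0, 0, 0.9], [0, 0.05, 4.9, 0, 0, 0, 0.9], [0, 0.05, 4.9, 0, 0, 0, 0.9], [0, 0.05, 0, 0, 0, 0, 0.9], [0, 0.05, -5, 0, 0, 0, 0.9], [-4, 0.05, -8, 0, 0, 0, 0.9], [-4, 0.05, -8, 0, 0, 0, 0.9], [-4, 0.05, -8, 0, 0, 0, 0.9], [-4, 0.05, -8, 0, 0, 0, 0.9]]}}

```text
time: 11.65
tool_pos: [0.5712, -0.2843, 0.228]
tool_rot: [-3.139, -0.002, 1.572]
contact_force: [0.1, 0.4, 0.3]
opening: 0.0823
grip_force: 0.0
```

Run:
```python
from h import *
s,im,P=wrist('w6.png');print(s['time'],s['tool_pos'],s['opening'],s['contact_force'])
inside(P,(.5717,-.2445))
z=P[...,2];r=np.hypot(P[...,0]-.5717,P[...,1]+.2445)
m=(r<.036)&(z>.042)&(z<.053);Q=P[m]
# keep points of the top face by fitting a plane
A=np.c_[Q[:,:2],np.ones(len(Q))];k=np.ones(len(Q),bool)
for _ in range(8):
    c=np.linalg.lstsq(A[k],Q[k,2],rcond=None)[0];e=abs(A@c-Q[:,2]);k=e<max(.0015,2*np.median(e[k]))
cc,rr=cv2.minEnclosingCircle(Q[k][:,:2].astype(np.float32));print('tilt',np.hypot(*c[:2]),k.sum(),cc,rr,Q[k].mean(0))
cv2.imwrite('pics/w6c.png',cv2.resize(im[40:300,130:390,::-1],None,fx=2,fy=2))
```

```text
11.65 [ 0.57119624 -0.28433144  0.22798786] 0.08232580451355594 [0.11658861 0.44498806 0.32578509]
n 1624 z pct [0.0171 0.0179 0.0214 0.0455 0.0463 0.0469 0.0475]
tilt 0.0004512787417263173 1072 (0.5716924667358398, -0.24480845034122467) 0.031137004494667053 [ 0.57354147 -0.24556343  0.04603991]
```

View pics/w6c.png

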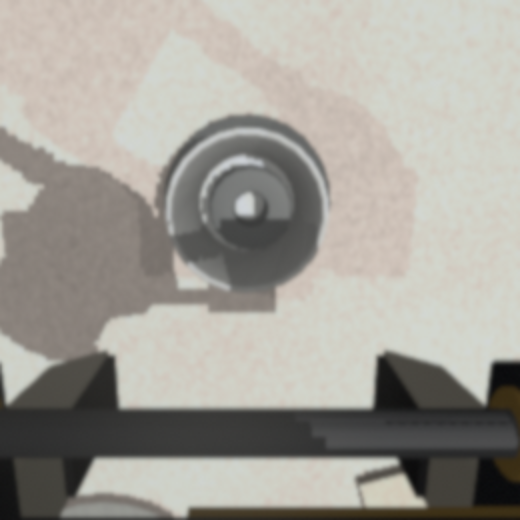

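The second ring lies flat on the first: its top is at 46 mm, the tilt is about zero and its hole (crop (250,206)) is near the axis. The gripper is clear, so I'm handing in.

```bash
python3 -c "
from cell import robot
print(robot.hand_in())"
```

```text
the job is handed in; nothing more can be done
None
```

Both small rings are stacked flat at the bottom of the bucket (the last camera check put the top face at 46 mm with no measurable tilt), the wide ring was not touched, and the job is handed in; no verdict was returned.

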